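# Set the snap trap on its hair trigger and put the tunnel cover over it

### The arm

A 7-joint arm with a two-finger parallel gripper is mounted at the origin on a cart in front of the work surface, level with it; the furniture and walls round the work are solid. World frame = base frame: x ahead of the robot, y to its left, z up, the work surface at z = 0. Lengths are in m, angles in rad, forces in N, time in s.
With the tool pointing down it reaches from about 0.4 to 0.9 m from the base axis. Payload 5.5 kg.
Tool frame: the origin (TCP) lies at the very end of the fingers, on their centre line; the grasp point (between the pads) lies 19 mm behind it; z points along the fingers, y is the line along which they close (so a half turn about z gives the same grasp; the last joint's range is limited). The gripper opens to 85 mm and grips with 20 to 120 N. Pads are 22 mm wide; open, the fingers measure 114 mm over their backs; the gripper's body (76 mm by 85 mm) begins 54 mm behind the grasp point. The pads swing forward as they close: fully open they stand 13 mm farther back than shut.
Start: joints at [-1.086, 0.501, -0.427, 1.55, 0.221, 1.138, -0.21], TCP at [0.143, 0.634, 0.231] pointing down, gripper open.
Joint ranges: [-2.88, 2.88], [-0.31, 2.03], [-1.54, 1.56], [0.2, 2.42], [-1.41, 4.55], [0.19, 2.02], [-2.57, 2.57]. Speed limits (rad/s): [2.57, 2.57, 3.14, 3.14, 3.14, 3.14, 3.14].

### API

Orientations are given as [roll, pitch, yaw] about the fixed x, y, z axes, in that order (R = Rz(yaw) Ry(pitch) Rx(roll)).
In Python, from cell import bot gives the robot as it stands.
- The arm moves only by the shell command python3 nudge.py 'ROWS' [OPENING]. ROWS is one flat JSON list of numbers that holds 1 to 5 rows one after another, with no inner brackets; each row has 6 numbers: dx, dy, dz in units of 50 mm, then a rotation vector rx, ry, rz in units of 0.1 rad; each row is the pose to reach, as a shift and turn from the pose commanded when the command began, along the tool's axes at that moment; what a row does not reach only later rows make up. A row lasts 1/12 s, in which the tool goes at most 0.0417 m and 0.125 rad, less where a joint would pass 70% of its speed; a pose out of reach is approached as far as the arm can. OPENING is the finger opening in m, set as the command begins (- or left out keeps the last). The fingers move at their own pace and stop on an object; the grip force is fixed at half the most. Time passes only in rows, so rows that do not move let the fingers close. It prints the time, the measured TCP pose, the force, the opening and the grip force at its end. Input that does not fit is refused with a message, and nothing moves.
- bot.sense(): the state, without advancing time (a new reading comes with each control period).
- bot.read_camera(name): name is "side" or "top"; returns the picture (384x512x3 uint8, red, green, blue); there is no depth.
- bot.calibration(name): a dict with "fx", "fy", "cx", "cy" (pixels), "extrinsics" (4x4, takes a point from world to camera coordinates). Camera axes: x right, y up, looking along -z (the intrinsics and any distortion apply to the point x, -y, -z); pixel columns grow to the right and rows downward; lengths in m; the calibration is good to about 2 mm. A picture is of the moment at which its call begins. calibration takes no time and is no camera call.
- bot.job_done(): hands the job in; it is judged then, once.
The state is a dict: "clock": time; "joint_positions": joint angles; "joint_velocities": joint speeds; "joint_efforts": joint torques, N m; "position": TCP position; "orientation": TCP orientation; "contact_force": force on the tool from outside, world axes, zero at the start; "wrist_torque": the same for the moment, N m; "width": finger opening in m; "gripper_force": force on a finger pad.
Only numpy, scipy, OpenCV 4.12 (cv2) and the standard library are available. Lean on these libraries where they do the work, as an engineer would, in place of code of your own. Each camera call takes 0.05 s, during which the arm holds its last target. There are 200 camera calls.

### The job

Set the rat trap that is screwed to the board on the saw table: draw its sprung bar over to the back, hook it under the catch and let go of it without the trap ever snapping. Then put the plywood tunnel cover over the set trap, down flat on the board inside the battens and end stops, letting it down gently and without setting the trap off. Leave the other things on the table where they are.

Things in the scene. Friction and masses are not known exactly. Their poses are not given: they have to be found in the camera images.
- trap_base: Rat trap on a fixed plywood board 196 x 136 x 18 mm. Origin: centre of the board's underside, on the table; x: along its length, from the fired side (front, -x) to where the bar is drawn (back, +x). Side battens (inner faces y = +-60 mm) and end stops (inner faces x = +-87 mm), tops 28 mm above the table, leave the cover 4 mm of play on every side.
- bar_hinge (a point): Middle of the sprung bar's hinge axle: along the board's y, 44 mm above the table, over the board's origin. Its ears at y = +-40 mm reach 57 mm above the table. The steel plate under the trap tops out 20 mm above the table.
- kill_bar (a joint): Angle of the sprung steel U-bar, rad; its cross-bar, parallel to the board's y, is 60 mm from the hinge axis, its legs at y = +-34 mm. 0: fired, cross-bar at the front (-x), level with the hinge; 1.57: straight up; 3.10: hooked at the back (+x), 46 mm above the table; stop at 3.35. A spring pulls it to 0: 2.6 N at the cross-bar when fired, 6 N when hooked; let go, it snaps over.
- bar_grip (a point): Point on the cross-bar's axis to grip (moves with the bar), 8 mm to +y of its middle, on a dark sleeve, 9 mm in diameter, that turns freely (y = -12 to +32 mm). The rest of the cross-bar (y = -31 to -12 mm) is bare 5 mm rod for the catch. Below this point, fired or hooked, the plate (20 mm above the table) is clear for 30 mm along x either way.
- trigger (a joint): Angle of the hair trigger (catch hook and brass treadle in one), rad. 0: home, lightly sprung; grows to 0.29 as the treadle sinks or the hook is pushed forward (-x). The bar, drawn down past about 2.8 rad, pushes the hook's sloped head aside; past 3.12 the hook springs back to 0 over it; eased forward to 3.10 the bar is held. Then 0.5 N on the treadle, or a turn of a few 0.01 rad, fires it.
- catch_nose (a point): Underside of the hook's nose, which holds the bar: at the board's x = +61 mm, y = -22 mm, 49 mm above the table. Hook 10 mm wide, head up to 58 mm above the table. Pivot 25 mm above the table at x = +55 mm; the treadle (y = -22 to +18 mm) slopes from there up to the front, x = -20 mm, 39 mm above the table.
- tunnel_cover: Loose plywood cover, 0.3 to 0.55 kg: a channel open below, 166 mm long (x), 112 mm wide (y), walls and roof 8 mm thick, roof top 104 mm above its foot; ends open to 66 mm height, boards above. Inside 96 mm wide and 96 mm high. Origin: centre of its foot; z up. The same either way round. Standing in place on the board its foot is 18 mm above the table.
- cover_handle (a point): Centre of the cover's handle, 119 mm above the foot: a wooden batten on the roof, 100 mm along the cover's x, 24 mm wide across y, 30 mm high (104 to 134 mm above the foot).
- glue_bottle: Bystander: glue bottle, 60 mm in diameter, 173 mm high, standing. Origin: centre of its foot.
- screw_jar: Bystander: white jar with black lid, 64 mm in diameter, 78 mm high. Origin: centre of its foot.
- tape_measure: Bystander: tape measure, 36 x 93 x 64 mm. Origin: centre of its underside.
- sanding_block: Bystander: wooden sanding block, 64 x 112 x 44 mm. Origin: centre of its underside.
- screwdriver: Bystander: screwdriver with a red handle, 206 mm long, 28 mm thick, lying beside the board. Origin: centre of its underside.
- marking_gauge: Bystander: wooden marking gauge, 60 x 200 x 69 mm, lying by the fence. Origin: centre of its underside.

How it is judged:
By the outcome, as a careful person would: the job done as asked, in the order asked, and still so for the second after the job is handed in, with the robot touching nothing.
It also fails if it takes over 64 s, if anything falls off the work surface, if the arm or the gripper's body presses on something with over 40 N, if the wrist force passes 120 N, or if a joint passes its speed limit or range.

## Working session

There is one attempt and no reset: what is moved stays moved. The work goes in short steps, Python scripts to look and compute and a shell command to move; the robot and the scene stay as the last step left them, time stands still between calls to the robot, and variables do not carry over. Pictures are saved under pics/ and viewed, at most 10 in all, crops included, and the job is handed in when it is done.

```bash
ls; mkdir -p pics; python3 - <<'E'
from cell import bot
import cv2
s=bot.sense();print({k:s[k] for k in s})
for n in("side","top"):
    cv2.imwrite(f"pics/{n}0.png",bot.read_camera(n)[:,:,::-1]);print(n,bot.calibration(n))
E
```

```text
cell.py
nudge.py
pics
{'clock': 0.0, 'joint_positions': array([-1.08579929,  0.50188636, -0.42676448,  1.5514463 ,  0.22080241,
        1.13826633, -0.21029408]), 'joint_velocities': array([-3.40036108e-04, -7.61736970e-04,  2.62414088e-05,  1.06084333e-03,
       -1.37869147e-03, -7.81996050e-04,  2.65661393e-04]), 'joint_efforts': array([ 6.13747125e-04, -5.69520056e+01, -5.81622228e+00, -2.80932498e+01,
        1.05914078e-02,  1.17586489e-02,  8.81038943e-06]), 'position': array([0.14289518, 0.633397  , 0.23023436]), 'orientation': array([-3.13964196e+00, -6.90539000e-05,  2.91983316e+00]), 'contact_force': array([-0.35489191, -0.19473317,  0.34079705]), 'wrist_torque': array([0.03247765, 0.01533149, 0.08609895]), 'gripper_force': 0.0, 'width': 0.08548670809168782}
side {'fx': 489.38477948705923, 'fy': 489.38477948705923, 'cx': 258.5687650791351, 'cy': 194.65905856429094, 'extrinsics': array([[ 0.99962986,  0.00473852, -0.02678983, -0.54259063],
       [ 0.02085766,  0.49874905,  0.86649544, -0.08057129],
       [ 0.01746731, -0.86673348,  0.49846561, -1.31566545],
       [ 0.        ,  0.        ,  0.        ,  1.        ]])}
top {'fx': 441.59176020132935, 'fy': 441.59176020132935, 'cx': 263.94943860438565, 'cy': 193.94367395987558, 'extrinsics': array([[ 0.00815067, -0.99987206,  0.01376332, -0.07257847],
       [ 0.99831445,  0.00892735,  0.05734591, -0.5530004 ],
       [-0.05746144,  0.01327271,  0.99825949, -1.14270456],
       [ 0.        ,  0.        ,  0.        ,  1.        ]])}
```
View pics/side0.png

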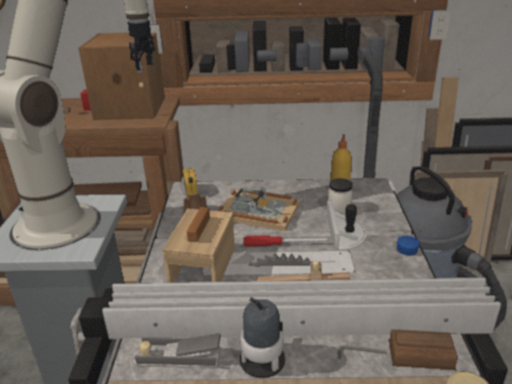

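View pics/top0.png

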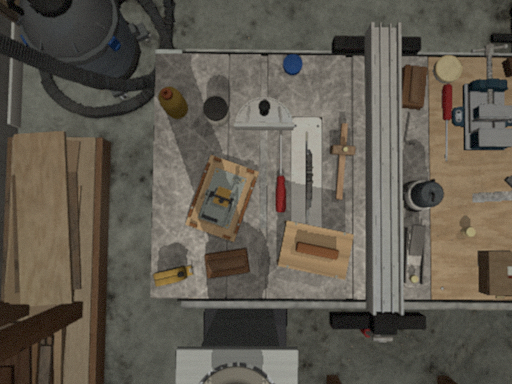

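The side view shows the cover at about (200,240) and the trap board at about (262,208). In the top view the board is at about (223,198) and the cover at about (316,249), with its handle at (317,250). I'll enlarge both.

```bash
python3 - <<'E'
import cv2,numpy as np
t=cv2.imread("pics/top0.png");s=cv2.imread("pics/side0.png")
a=cv2.resize(t[145:290,180:360],None,fx=4.4,fy=4.4,interpolation=cv2.INTER_CUBIC)[:600,:792]
cv2.imwrite("pics/top0z.png",a[:600])
b=cv2.resize(s[175:295,155:315],None,fx=5,fy=5,interpolation=cv2.INTER_CUBIC)
cv2.imwrite("pics/side0z.png",b)
E
```

View pics/top0z.png

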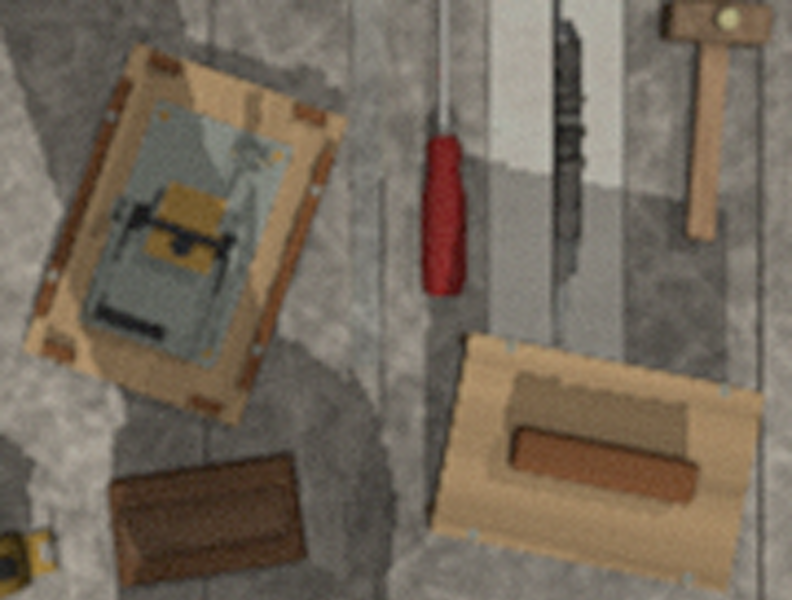

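View pics/side0z.png

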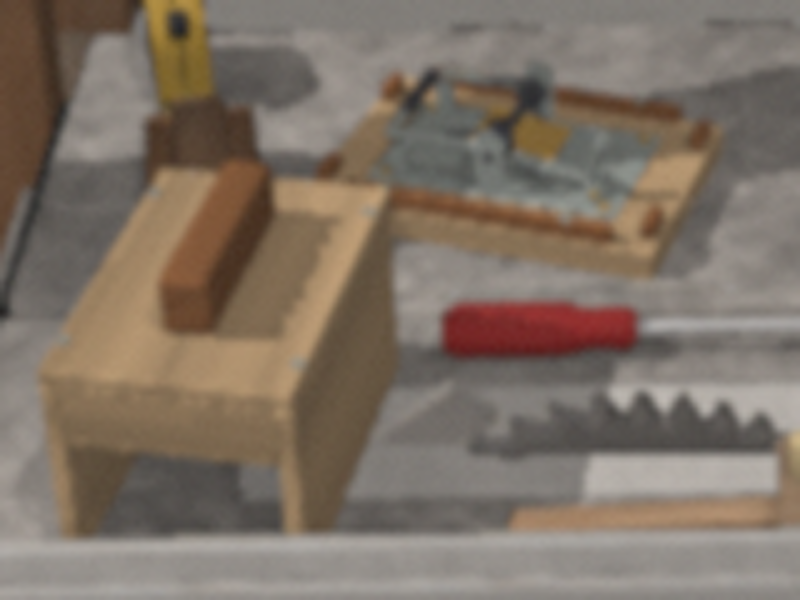

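The top zoom shows the following:
- **Board:** corners at about (140,42), (347,118), (238,425) and (25,350). The sleeve is at (130,322) at the robot-side end, so the back is away from the robot. The hook is at about (250,150).
- **Cover:** roof corners at about (468,335), (762,395), (730,592) and (430,528), with the handle running (513,447) to (694,482).

The side zoom shows the same features. I'll fit poses from both views.

```bash
cat > lib.py <<'E'
import numpy as np,cv2
from cell import bot
from scipy.optimize import least_squares
C={n:bot.calibration(n) for n in("side","top")}
def proj(n,P):
    c=C[n];q=np.c_[np.atleast_2d(P),np.ones(len(np.atleast_2d(P)))]@np.array(c["extrinsics"]).T
    return np.c_[c["cx"]+c["fx"]*q[:,0]/-q[:,2],c["cy"]+c["fy"]*-q[:,1]/-q[:,2]]
def tz(*p): return np.array(p,float)/4.4+[180,145]-.4
def sz(*p): return np.array(p,float)/5+[155,175]-.4
def tri(t,s):
    r=least_squares(lambda P:np.r_[proj("top",P)[0]-t,proj("side",P)[0]-s],[.5,0,.05]);return r.x,r.fun
def place(loc,p):  # p=x,y,z,yaw
    c,s=np.cos(p[3]),np.sin(p[3]);L=np.atleast_2d(loc)
    return np.c_[p[0]+c*L[:,0]-s*L[:,1],p[1]+s*L[:,0]+c*L[:,1],p[2]+L[:,2]]
def fit(tl,tp,sl,sp,p0,fz=None):
    g=lambda p:p if fz is None else np.r_[p[:2],fz,p[3]]
    f=lambda p:np.r_[(proj("top",place(tl,g(p)))-tp).ravel(),(proj("side",place(sl,g(p)))-sp).ravel() if len(sl) else []]
    r=least_squares(f,p0,loss="soft_l1");return g(r.x),f(r.x).reshape(-1,2)
E
python3 - <<'E'
from lib import *
np.set_printoptions(precision=4,suppress=True)
bl=[[.098,.068,.018],[.098,-.068,.018],[-.098,-.068,.018],[-.098,.068,.018]]
bt=[tz(140,42),tz(347,118),tz(238,425),tz(25,350)]
bsl=[[.098,.068,.018],[.098,-.068,.018]];bs=[sz(722,128),sz(655,262)]
for a in((bsl,bs),([],[])):
    for fz in (None,0.): 
        if fz is None and not len(a[0]): continue
        p,r=fit(bl,bt,*a,[.57,.03,0,-.34],fz);print("board",p,"\n",r.round(1).tolist())
p,r=fit(bl,bt,bsl,bs,[.57,.03,0,-.34],0.)
print("sleeve exp",place([[-.06,.010,.044]],p),"tri",tri(tz(130,322),sz(420,90)))
hx=.083;hy=.056
cl=[[hx,hy,.104],[-hx,hy,.104],[-hx,-hy,.104],[hx,-hy,.104]]
# yaw~78deg: +x = far left.. local corners ordering by top picture: left-top, right-top, right-bot, left-bot
# +x local -> world +y (image left), +y local -> world -x (image down)
cl=[[hx,-hy,.104],[-hx,-hy,.104],[-hx,hy,.104],[hx,hy,.104]]
ct=[tz(468,335),tz(762,395),tz(730,592),tz(430,528)]
cs=[sz(390,188),sz(295,390),sz(43,375),sz(160,168)]
h=[[.05,-.012,.134],[-.05,-.012,.134],[-.05,.012,.134],[.05,.012,.134]]
ht=[tz(515,428),tz(697,462),tz(692,502),tz(510,465)]
hs=[sz(272,165),sz(212,291),sz(163,290),sz(235,160)]
p,r=fit(cl+h,ct+ht,cl+h,cs+hs,[.45,-.19,0,1.37]);print("cover",p,"\n",r.round(1).tolist())
p,r=fit(cl+h,ct+ht,cl+h,cs+hs,[.45,-.19,0,1.37],0.);print("cover z0",p)
p,r=fit(h,ht,h,hs,[.45,-.19,0,1.37]);print("handle only",p)
p,r=fit(cl+h,ct+ht,[],[],[.45,-.19,0,1.37],0.);print("cover top",p)
E
```

```text
board [ 0.5427  0.0415 -0.0026 -0.3346] 
 [[-0.8, -0.0], [0.8, 0.0], [0.2, 0.7], [-0.4, 0.2], [0.8, 0.5], [0.1, -0.3]]
board [ 0.5426  0.0407  0.     -0.3376] 
 [[-0.4, -0.2], [1.2, 0.1], [0.4, 0.8], [-0.3, 0.1], [0.9, -0.1], [0.0, -0.9]]
board [ 0.5431  0.0411  0.     -0.3364] 
 [[-0.6, -0.3], [1.0, -0.2], [0.3, 0.6], [-0.4, -0.0]]
sleeve exp [[0.4893 0.07   0.044 ]] tri (array([0.4894, 0.0714, 0.0467]), array([ 0.0128,  0.1999,  0.2161, -0.0142]))
cover [ 0.4152 -0.1917 -0.0018  1.3884] 
 [[-0.1, -0.5], [0.3, -1.2], [-0.7, -0.1], [-0.2, 1.4], [0.3, -0.5], [0.7, -0.2], [-0.0, 0.8], [-0.5, 1.1], [0.2, 0.3], [0.6, 2.0], [-0.4, 0.2], [0.7, 0.7], [1.0, -0.2], [0.2, -0.9], [-0.9, -1.6], [-1.7, 0.0]]
cover z0 [ 0.4154 -0.1921  0.      1.3892]
handle only [ 0.4158 -0.1917 -0.0036  1.3897]
cover top [ 0.4155 -0.1916  0.      1.3833]
```

Units first: shifts go in units of 50 mm and turns go in units of 0.1 rad. So 0.01 m is 0.2, -0.119 m is -2.38.

```bash
cat >> lib.py <<'E'
from scipy.spatial.transform import Rotation as Ro
def delta(pos,yaw):
    s=bot.sense();R=Ro.from_euler("xyz",s["orientation"]);d=R.inv().apply(np.array(pos)-s["position"])
    rv=(R.inv()*Ro.from_euler("xyz",[np.pi,0,yaw])).as_rotvec()
    print("t%.2f pos"%s["clock"],s["position"].round(4),"rpy",s["orientation"].round(3),"F",s["contact_force"].round(1),"w%.4f"%s["width"],"\n delta",d.round(4),rv.round(3),"len %.3f"%np.linalg.norm(d),"q7 %.2f"%s["joint_positions"][6])
BD=[.5427,.041,0,-.337]
def bar(th,off=.015): # TCP for gripper holding bar at angle th
    return place([[-.06*np.cos(th),.008,.044+.06*np.sin(th)-off]],BD)[0]
E
python3 nudge.py '[-2.3,-2.38,0.2,0,0,0,-2.3,-2.38,0.2,0,0,0,-2.3,-2.38,0.2,0,0,0,-2.3,-2.38,0.2,0,0,0,-2.3,-2.38,0.2,0,0,0]' 0.03
python3 nudge.py '[-2.3,-2.38,0.2,0,0,0,-2.3,-2.38,0.2,0,0,0,-2.3,-2.38,0.2,0,0,0,-2.3,-2.38,0.2,0,0,0,-2.3,-2.38,0.2,0,0,0]'
python3 nudge.py '[-2.3,-2.38,0.2,0,0,0,-2.3,-2.38,0.2,0,0,0,-2.3,-2.38,0.2,0,0,0,-2.3,-2.38,0.2,0,0,0,-2.3,-2.38,0.2,0,0,0]'
python3 nudge.py '[-2.3,-2.38,0.2,0,0,0,-2.3,-2.38,0.2,0,0,0,-2.3,-2.38,0.2,0,0,0,-2.3,-2.38,0.2,0,0,0,-2.3,-2.38,0.2,0,0,0]'
python3 nudge.py '[0,0,0,0,0,5.6,0,0,0,0,0,5.6,0,0,0,0,0,5.6,0,0,0,0,0,5.6,0,0,0,0,0,5.6]'
python3 nudge.py '[0,0,0,0,0,5.6,0,0,0,0,0,5.6,0,0,0,0,0,5.6,0,0,0,0,0,5.6,0,0,0,0,0,5.6]'
python3 nudge.py '[0,0,0,0,0,5.6,0,0,0,0,0,5.6,0,0,0,0,0,5.6,0,0,0,0,0,5.6,0,0,0,0,0,5.6]'
python3 -c "
from lib import *
p=bar(0);p[2]=.09;delta(p,1.234);print(bar(0))"
```

```text
clock: 0.52
position: [0.2352, 0.484, 0.2195]
orientation: [-3.134, 0.004, 2.91]
contact_force: [0.3, 0.0, -0.1]
width: 0.03
gripper_force: 0.0
clock: 0.93
position: [0.3194, 0.343, 0.2101]
orientation: [-3.136, 0.002, 2.909]
contact_force: [0.4, -0.1, -1.2]
width: 0.03
gripper_force: 0.0
clock: 1.35
position: [0.4046, 0.2022, 0.2006]
orientation: [-3.138, 0.001, 2.909]
contact_force: [-0.3, -0.4, -0.7]
width: 0.0299
gripper_force: 0.0
clock: 1.77
position: [0.4906, 0.0604, 0.191]
orientation: [-3.138, 0.003, 2.909]
contact_force: [-0.2, -0.7, 0.3]
width: 0.0298
gripper_force: 0.0
clock: 2.18
position: [0.4867, 0.0693, 0.191]
orientation: [-3.141, -0.001, 2.353]
contact_force: [-0.2, -0.6, 0.9]
width: 0.0301
gripper_force: 0.0
clock: 2.6
position: [0.4867, 0.0694, 0.191]
orientation: [-3.141, -0.0, 1.794]
contact_force: [0.2, 0.3, 0.0]
width: 0.0303
gripper_force: 0.0
clock: 3.02
position: [0.4867, 0.0695, 0.191]
orientation: [-3.141, 0.0, 1.234]
contact_force: [-0.1, 0.0, -0.7]
width: 0.0299
gripper_force: 0.0
t3.02 pos [0.4867 0.0695 0.191 ] rpy [-3.141  0.     1.234] F [-0.1  0.  -0.7] w0.0299 
 delta [-0.0003  0.0024  0.101 ] [-0.001  0.    -0.   ] len 0.101 q7 -0.49
[0.48872021 0.06838945 0.029     ]
```

```bash

python3 nudge.py '[0,0.048,0.8,0,0,0,0,0.048,1.6,0,0,0,0,0.048,2.32,0,0,0,0,0.048,2.32,0,0,0]'
python3 - <<'E'
from lib import *
delta(bar(0),1.234)
t=bot.read_camera("top")[:,:,::-1];s=bot.read_camera("side")[:,:,::-1]
a=cv2.resize(t[145:245,175:275],None,fx=4,fy=4,interpolation=3);b=cv2.resize(s[160:260,215:315],None,fx=4,fy=4,interpolation=3)
cv2.imwrite("pics/m1.png",np.hstack([a,b]))
p=bot.sense()["position"];print(proj("side",[p,p+[0,0,.1]]),proj("top",[p,p+[0,0,.1]]))
E
```

```text
clock: 3.35
position: [0.4832, 0.0677, 0.0688]
orientation: [-3.13, 0.007, 1.241]
contact_force: [-0.9, 0.7, -0.1]
width: 0.03
gripper_force: 0.0
t3.35 pos [0.4832 0.0677 0.0688] rpy [-3.13   0.007  1.241] F [-0.9  0.7 -0.1] w0.0300 
 delta [0.0027 0.0054 0.0397] [-0.011  0.007  0.007] len 0.040 q7 -0.45
[[237.74414841 184.31628959]
 [235.90777936 150.76374731]] [[209.26323799 218.55503712]
 [204.39085663 218.47921413]]
```

View pics/m1.png

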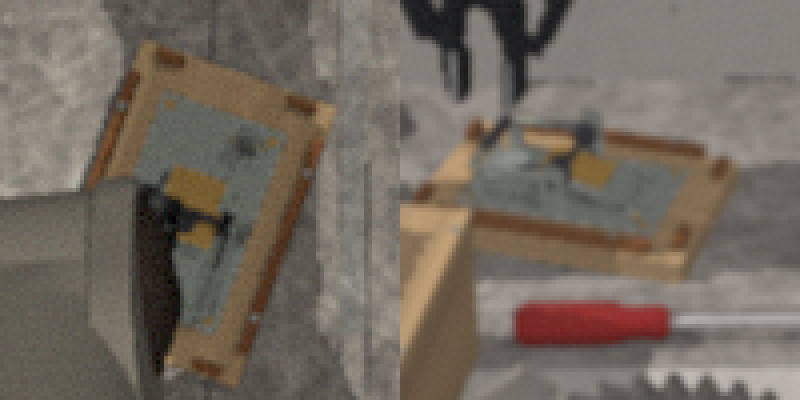

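The two fingertips in the side half are at about (460,95) and (515,110). Their middle matches the projected TCP, and they straddle the sleeve, so I'll descend.

```bash

python3 nudge.py '[0,0,0.4,0,0,0,0,0,0.6,0,0,0,0,0,0.6,0,0,0,0,0,0.6,0,0,0]'
python3 -c "
from lib import *
delta(bar(0),1.234)"
```

```text
clock: 3.78
position: [0.4899, 0.0681, 0.0466]
orientation: [3.141, -0.001, 1.24]
contact_force: [0.3, 1.2, 0.3]
width: 0.03
gripper_force: 0.0
t3.78 pos [0.4899 0.0681 0.0466] rpy [ 3.141e+00 -1.000e-03  1.240e+00] F [0.3 1.2 0.3] w0.0300 
 delta [-0.0001 -0.0013  0.0176] [ 0.001 -0.001  0.006] len 0.018 q7 -0.44
```

In the tool's units: 0.016 m is 0.32, 0.01 m is 0.2, 0.005 rad is 0.05.

```bash

python3 nudge.py '[0,-0.02,0.2,0,0,0.05,0,-0.02,0.32,0,0,0.05,0,-0.02,0.32,0,0,0.05,0,-0.02,0.32,0,0,0.05]'
python3 nudge.py '[0,0,0,0,0,0,0,0,0,0,0,0,0,0,0,0,0,0,0,0,0,0,0,0,0,0,0,0,0,0]' 0.004
python3 -c "
from lib import *
delta(bar(0),1.234)"
```

```text
clock: 4.12
position: [0.488, 0.068, 0.0291]
orientation: [-3.141, 0.0, 1.235]
contact_force: [-0.4, -0.2, -0.3]
width: 0.0302
gripper_force: 0.0
clock: 4.53
position: [0.4883, 0.0682, 0.0295]
orientation: [-3.141, -0.0, 1.235]
contact_force: [-1.6, -0.4, 4.4]
width: 0.007
gripper_force: 58.7
t4.53 pos [0.4883 0.0682 0.0295] rpy [-3.141 -0.     1.235] F [-1.6 -0.4  4.4] w0.0070 
 delta [0.0003 0.0004 0.0005] [-0.    -0.     0.001] len 0.001 q7 -0.43
```

```bash

python3 nudge.py '[0,0.024,-0.238,0,0,0,0,0.094,-0.468,0,0,0,0,0.21,-0.678,0,0,0,0,0.364,-0.86,0,0,0,0,0.552,-1.01,0,0,0]'
python3 nudge.py '[0,0,0,0,0,0]'
python3 -c "
from lib import *
delta(bar(1.0),1.234)"
```

```text
clock: 4.95
position: [0.5131, 0.0594, 0.0796]
orientation: [-3.139, 0.001, 1.236]
contact_force: [-0.1, 2.2, -9.7]
width: 0.0068
gripper_force: 58.5
clock: 5.03
position: [0.5154, 0.0587, 0.0808]
orientation: [3.141, -0.0, 1.234]
contact_force: [-5.6, 2.3, 1.8]
width: 0.0066
gripper_force: 59.7
t5.03 pos [0.5154 0.0587 0.0808] rpy [ 3.141 -0.     1.234] F [-5.6  2.3  1.8] w0.0066 
 delta [ 0.0003 -0.0008  0.0013] [ 0. -0.  0.] len 0.002 q7 -0.42
```

```bash

python3 nudge.py '[0,0.214,-0.108,0,0,0,0,0.444,-0.172,0,0,0,0,0.684,-0.19,0,0,0,0,0.92,-0.158,0,0,0,0,1.148,-0.082,0,0,0]'
python3 nudge.py '[0,0.206,0.122,0,0,0,0,0.384,0.282,0,0,0,0,0.47,0.378,0,0,0,0,0.528,0.474,0,0,0,0,0.528,0.474,0,0,0]'
python3 -c "
from lib import *
delta(bar(2.6),1.234)"
```

```text
clock: 5.45
position: [0.5686, 0.0401, 0.0842]
orientation: [-3.141, -0.0, 1.235]
contact_force: [-4.5, 1.4, 0.9]
width: 0.0064
gripper_force: 59.5
clock: 5.87
position: [0.5942, 0.0312, 0.0591]
orientation: [3.141, 0.0, 1.235]
contact_force: [-1.4, 0.8, 4.0]
width: 0.0065
gripper_force: 60.0
t5.87 pos [0.5942 0.0312 0.0591] rpy [3.141 0.    1.235] F [-1.4  0.8  4. ] w0.0065 
 delta [ 0.0003 -0.0004 -0.0008] [0.    0.    0.001] len 0.001 q7 -0.34
```

```bash

python3 nudge.py '[0,0.06,0.11,0,0,0,0,0.102,0.216,0,0,0,0,0.136,0.33,0,0,0,0,0.16,0.448,0,0,0,0,0.16,0.448,0,0,0]'
python3 nudge.py '[0,0.012,0.08,0,0,0,0,0.012,0.08,0,0,0]'
python3 nudge.py '[0,0,0.08,0,0,0,0,0,0.08,0,0,0]'
python3 -c "
from lib import *
delta(bar(3.14),1.234)"
```

```text
clock: 6.28
position: [0.601, 0.0289, 0.0385]
orientation: [-3.141, -0.0, 1.235]
contact_force: [-6.2, -0.3, 15.0]
width: 0.0064
gripper_force: 63.3
clock: 6.45
position: [0.6014, 0.0287, 0.0342]
orientation: [-3.141, -0.0, 1.235]
contact_force: [-2.5, 0.8, 3.8]
width: 0.0068
gripper_force: 62.2
clock: 6.62
position: [0.6015, 0.0286, 0.0294]
orientation: [3.141, -0.0, 1.235]
contact_force: [-2.1, 0.7, 3.6]
width: 0.0065
gripper_force: 62.3
t6.62 pos [0.6015 0.0286 0.0294] rpy [ 3.141 -0.     1.235] F [-2.1  0.7  3.6] w0.0065 
 delta [0.0002 0.0004 0.0003] [ 0.    -0.     0.001] len 0.001 q7 -0.33
```

```bash

python3 nudge.py '[0,0,0.05,0,0,0,0,0,0.05,0,0,0,0,0,0.05,0,0,0]'
python3 nudge.py '[0,0,-0.05,0,0,0,0,0,-0.05,0,0,0]'
python3 nudge.py '[0,0,-0.03,0,0,0,0,0,-0.03,0,0,0]'
python3 -c "
from lib import *
delta(bar(3.10),1.234)"
```

```text
clock: 6.87
position: [0.6015, 0.0286, 0.0273]
orientation: [-3.141, 0.0, 1.235]
contact_force: [-2.2, 1.0, 4.9]
width: 0.0064
gripper_force: 62.4
clock: 7.03
position: [0.6016, 0.0286, 0.0302]
orientation: [-3.141, -0.0, 1.235]
contact_force: [-1.8, 0.7, 5.4]
width: 0.0061
gripper_force: 62.3
clock: 7.2
position: [0.6015, 0.0286, 0.0317]
orientation: [-3.141, -0.0, 1.235]
contact_force: [-3.1, 1.4, 6.0]
width: 0.0065
gripper_force: 62.3
t7.20 pos [0.6015 0.0286 0.0317] rpy [-3.141 -0.     1.235] F [-3.1  1.4  6. ] w0.0065 
 delta [0.0003 0.0003 0.0002] [-0.    -0.     0.001] len 0.000 q7 -0.33
```

```bash

python3 nudge.py '[0,0,-0.02,0,0,0,0,0,-0.02,0,0,0,0,0,-0.02,0,0,0]'
python3 nudge.py '[0,0,-0.02,0,0,0,0,0,-0.02,0,0,0,0,0,-0.02,0,0,0]'
```

```text
clock: 7.45
position: [0.6015, 0.0286, 0.0322]
orientation: [-3.141, -0.0, 1.235]
contact_force: [-2.9, 0.5, 3.4]
width: 0.0066
gripper_force: 62.3
clock: 7.7
position: [0.6015, 0.0286, 0.0327]
orientation: [-3.141, 0.0, 1.235]
contact_force: [0.5, 1.5, -3.3]
width: 0.0064
gripper_force: 61.5
```

The extra lift met the hook: the force reversed while the bar stayed put. The bar is held, so I'll ease off and release.

```bash

python3 nudge.py '[0,0,0.024,0,0,0,0,0,0.024,0,0,0,0,0,0.024,0,0,0]'
python3 nudge.py '[0,0,0,0,0,0,0,0,0,0,0,0,0,0,0,0,0,0,0,0,0,0,0,0]' 0.018
python3 -c "
from lib import *
delta(bar(3.09),1.234)"
```

```text
clock: 7.95
position: [0.6015, 0.0286, 0.0323]
orientation: [-3.141, -0.0, 1.235]
contact_force: [-2.2, 2.0, 3.8]
width: 0.0069
gripper_force: 62.2
clock: 8.28
position: [0.6019, 0.0281, 0.0321]
orientation: [3.141, 0.0, 1.234]
contact_force: [0.2, 0.5, -0.0]
width: 0.0178
gripper_force: 0.0
t8.28 pos [0.6019 0.0281 0.0321] rpy [3.141 0.    1.234] F [ 0.2  0.5 -0. ] w0.0178 
 delta [ 0.0006 -0.0002  0.    ] [0.001 0.    0.   ] len 0.001 q7 -0.33
```

```bash

python3 nudge.py '[0,0,-0.12,0,0,0,0,0,-0.28,0,0,0,0,0,-0.48,0,0,0,0,0,-0.68,0,0,0,0,0,-0.88,0,0,0]'
python3 nudge.py '[0,0,-0.6,0,0,0,0,0,-1.4,0,0,0,0,0,-2.2,0,0,0,0,0,-3,0,0,0,0,0,-3.6,0,0,0]' 0.06
python3 - <<'E'
from lib import *
delta([.4155,-.1918,.2],1.388)
t=bot.read_camera("top")[:,:,::-1];s=bot.read_camera("side")[:,:,::-1]
a=cv2.resize(t[145:245,175:275],None,fx=4,fy=4,interpolation=3);b=cv2.resize(s[160:260,215:315],None,fx=4,fy=4,interpolation=3)
cv2.imwrite("pics/m2.png",np.hstack([a,b]))
E
```

```text
clock: 8.7
position: [0.6021, 0.0285, 0.0777]
orientation: [3.141, -0.0, 1.235]
contact_force: [-0.0, 0.4, 0.4]
width: 0.018
gripper_force: 0.0
clock: 9.12
position: [0.6026, 0.0285, 0.2613]
orientation: [3.137, -0.002, 1.235]
contact_force: [0.3, 0.3, 0.3]
width: 0.0599
gripper_force: 0.0
t9.12 pos [0.6026 0.0285 0.2613] rpy [ 3.137e+00 -2.000e-03  1.235e+00] F [0.3 0.3 0.3] w0.0599 
 delta [-0.2698 -0.1042  0.0602] [ 0.005 -0.002 -0.153] len 0.295 q7 -0.37
```

View pics/m2.png

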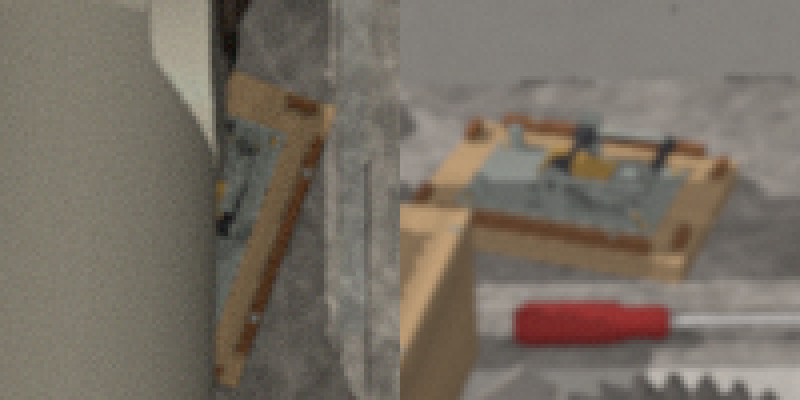

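The side half shows the dark bar now at the back, at about (665,150), held level, with the front empty. The trap is set. Next is the cover.

```bash

python3 nudge.py '[-0.66,-0.26,0,0,0,0,-1.32,-0.52,0,0,0,0,-2,-0.78,0,0,0,0,-2.7,-1.04,0,0,0,0,-2.7,-1.04,0,0,0,0]'
python3 nudge.py '[-0.66,-0.26,0.2,0,0,0,-1.32,-0.52,0.6,0,0,0,-2,-0.78,1,0,0,0,-2.7,-1.04,1.2,0,0,0,-2.7,-1.04,1.2,0,0,0]'
python3 nudge.py '[0,0,0,0,0,-1,0,0,0,0,0,-1.53,0,0,0,0,0,-1.53,0,0,0,0,0,-1.53]'
python3 - <<'E'
from lib import *
delta([.4155,-.1918,.111],1.388)
t=bot.read_camera("top")[:,:,::-1];s=bot.read_camera("side")[:,:,::-1]
a=cv2.resize(t[195:295,260:360],None,fx=4,fy=4,interpolation=3);b=cv2.resize(s[160:260,155:255],None,fx=4,fy=4,interpolation=3)
cv2.imwrite("pics/m3.png",np.hstack([a,b]))
E
```

```text
clock: 9.63
position: [0.5029, -0.089, 0.2564]
orientation: [-3.14, 0.003, 1.225]
contact_force: [0.1, -0.7, -0.7]
width: 0.0603
gripper_force: 0.0
clock: 10.05
position: [0.4074, -0.1969, 0.1941]
orientation: [-3.136, 0.002, 1.226]
contact_force: [-0.6, 0.3, 0.4]
width: 0.0599
gripper_force: 0.0
clock: 10.38
position: [0.4146, -0.1919, 0.1964]
orientation: [3.141, -0.0, 1.386]
contact_force: [-0.2, -0.3, 0.3]
width: 0.0598
gripper_force: 0.0
t10.38 pos [ 0.4146 -0.1919  0.1964] rpy [ 3.141 -0.     1.386] F [-0.2 -0.3  0.3] w0.0598 
 delta [0.0003 0.0009 0.0854] [ 0.    -0.    -0.002] len 0.085 q7 0.25
```

View pics/m3.png

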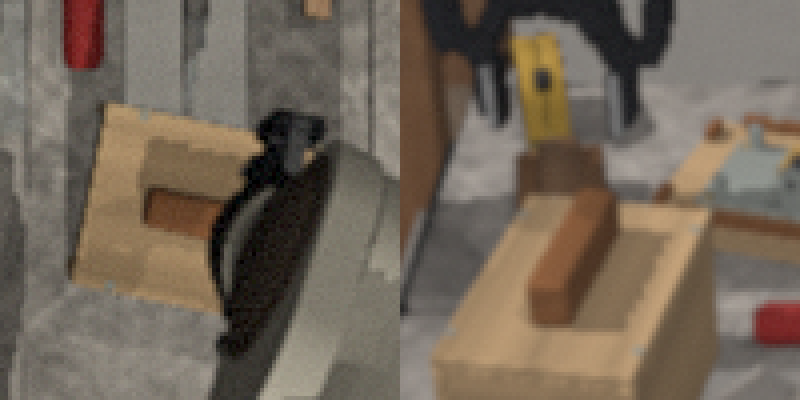

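The fingertips at about (493,120) and (620,130) straddle the handle below, which is centred at about (573,250). I'll go down and grip.

```bash

python3 nudge.py '[0,0.02,0.5,0,0,0,0,0.02,1,0,0,0,0,0.02,1.4,0,0,0,0,0.02,1.7,0,0,0,0,0.02,1.7,0,0,0]'
python3 nudge.py '[0,0,0,0,0,0,0,0,0,0,0,0,0,0,0,0,0,0,0,0,0,0,0,0,0,0,0,0,0,0]' 0.015
python3 nudge.py '[0,0,0,0,0,0,0,0,0,0,0,0]'
python3 nudge.py '[0,0,-0.1,0,0,0,0,0,-0.2,0,0,0,0,0,-0.4,0,0,0,0,0,-0.6,0,0,0,0,0,-0.6,0,0,0]'
python3 -c "
from lib import *
delta([.4155,-.1918,.111],1.388)"
```

```text
clock: 10.9
position: [0.4133, -0.1911, 0.1085]
orientation: [-3.136, -0.001, 1.387]
contact_force: [-1.5, 0.4, -0.5]
width: 0.0596
gripper_force: 0.0
clock: 11.32
position: [0.4161, -0.1925, 0.1122]
orientation: [3.14, 0.0, 1.388]
contact_force: [-1.8, 0.5, 6.0]
width: 0.0226
gripper_force: 63.1
clock: 11.48
position: [0.4161, -0.1925, 0.1122]
orientation: [3.14, 0.0, 1.388]
contact_force: [-2.4, 1.2, 6.0]
width: 0.0227
gripper_force: 63.3
clock: 11.9
position: [0.4168, -0.1929, 0.1433]
orientation: [3.138, 0.0, 1.388]
contact_force: [0.6, 0.7, -4.4]
width: 0.0228
gripper_force: 61.9
t11.90 pos [ 0.4168 -0.1929  0.1433] rpy [3.138 0.    1.388] F [ 0.6  0.7 -4.4] w0.0228 
 delta [ 0.0008 -0.0016  0.0323] [ 0.004  0.    -0.   ] len 0.032 q7 0.29
```

```bash

python3 nudge.py '[0,0,-0.3,0,0,0,0,0,-0.8,0,0,0,0,0,-1.4,0,0,0,0,0,-1.9,0,0,0,0,0,-2.14,0,0,0]'
python3 nudge.py '[0.3,0.1,0,0,0,0,0.8,0.26,0,0,0,0,1.32,0.42,0,0,0,0,1.9,0.6,0,0,0,0,2.5,0.8,0,0,0,0]'
python3 nudge.py '[0.6,0.2,0,0,0,0,1.2,0.38,0,0,0,0,1.8,0.58,0,0,0,0,2.3,0.74,0,0,0,0,2.52,0.82,0,0,0,0]'
python3 nudge.py '[0,0,0,0,0,-0.6,0,0,0,0,0,-1.5,0,0,0,0,0,-2.5,0,0,0,0,0,-3.6,0,0,0,0,0,-4.7]'
python3 nudge.py '[0,0,0,0,0,-1,0,0,0,0,0,-2,0,0,0,0,0,-3,0,0,0,0,0,-4,0,0,0,0,0,-5]'
python3 nudge.py '[0,0,0,0,0,-1,0,0,0,0,0,-2,0,0,0,0,0,-3,0,0,0,0,0,-3.8,0,0,0,0,0,-4.4]'
python3 -c "
from lib import *
delta([.5427,.041,.25],2.8046)"
```

```text
clock: 12.32
position: [0.4169, -0.193, 0.2516]
orientation: [3.136, 0.0, 1.388]
contact_force: [1.1, -0.6, -4.1]
width: 0.0225
gripper_force: 61.9
clock: 12.73
position: [0.4775, -0.0759, 0.2483]
orientation: [3.141, -0.0, 1.386]
contact_force: [0.2, -0.4, -4.0]
width: 0.0228
gripper_force: 61.9
clock: 13.15
position: [0.5418, 0.0448, 0.248]
orientation: [3.141, -0.002, 1.393]
contact_force: [0.2, 1.2, -4.8]
width: 0.0227
gripper_force: 61.9
clock: 13.57
position: [0.5403, 0.0392, 0.2478]
orientation: [-3.141, 0.0, 1.863]
contact_force: [-0.8, 0.5, -4.7]
width: 0.0227
gripper_force: 62.0
clock: 13.98
position: [0.5403, 0.0391, 0.2479]
orientation: [-3.141, -0.0, 2.362]
contact_force: [-0.8, 0.5, -4.4]
width: 0.0227
gripper_force: 62.0
clock: 14.4
position: [0.5403, 0.0391, 0.2479]
orientation: [-3.141, -0.001, 2.801]
contact_force: [-0.4, 0.6, -4.3]
width: 0.023
gripper_force: 62.0
t14.40 pos [0.5403 0.0391 0.2479] rpy [-3.141e+00 -1.000e-03  2.801e+00] F [-0.4  0.6 -4.3] w0.0230 
 delta [-0.0016  0.0026 -0.0021] [-0.001 -0.001 -0.003] len 0.004 q7 1.08
```

```bash

python3 nudge.py '[-0.032,0.052,0.24,0,0,-0.03,-0.032,0.052,0.56,0,0,-0.03,-0.032,0.052,0.88,0,0,-0.03,-0.032,0.052,1.12,0,0,-0.03,-0.032,0.052,1.22,0,0,-0.03]'
python3 nudge.py '[0,0,0,0,0,0,0,0,0,0,0,0]'
python3 - <<'E'
from lib import *
delta([.5427,.041,.13],2.8046)
t=bot.read_camera("top")[:,:,::-1];s=bot.read_camera("side")[:,:,::-1]
cv2.imwrite("pics/top4.png",t);cv2.imwrite("pics/side4.png",s)
b=cv2.resize(s[145:245,215:315],None,fx=6,fy=6,interpolation=3)
cv2.imwrite("pics/m4.png",b)
p=bot.sense()["position"];P=[p[0],p[1],p[2]-.112,2.8046-np.pi]
L=[[sx*.083,sy*.056,z] for z in(.104,0) for sx in(1,-1) for sy in(1,-1)]
print(np.c_[np.array(L)*1000,(proj("side",place(L,P))-[215,145])*6+2.5].round(1))
L=[[.098,.068,.018],[.098,-.068,.018],[-.098,-.068,.018],[.087,-.060,.028],[-.087,-.06,.028]]
print(np.c_[np.array(L)*1000,(proj("side",place(L,BD))-[215,145])*6+2.5].round(1))
E
```

```text
clock: 14.82
position: [0.5413, 0.0412, 0.1841]
orientation: [-3.139, -0.004, 2.799]
contact_force: [-0.1, -0.1, -4.5]
width: 0.0229
gripper_force: 61.8
clock: 14.98
position: [0.543, 0.0416, 0.1868]
orientation: [-3.141, -0.001, 2.8]
contact_force: [-0.7, 0.2, -3.9]
width: 0.0229
gripper_force: 61.8
t14.98 pos [0.543  0.0416 0.1868] rpy [-3.141e+00 -1.000e-03  2.800e+00] F [-0.7  0.2 -3.9] w0.0229 
 delta [ 0.     -0.0007  0.0568] [-0.    -0.001 -0.005] len 0.057 q7 1.07
[[ 83.   56.  104.  479.2  18.7]
 [ 83.  -56.  104.  402.5 129.9]
 [-83.   56.  104.  124.1 -24. ]
 [-83.  -56.  104.   24.4  79.5]
 [ 83.   56.    0.  476.9 229.5]
 [ 83.  -56.    0.  403.4 351.5]
 [-83.   56.    0.  135.3 180.6]
 [-83.  -56.    0.   40.4 294.4]]
[[ 98.   68.   18.  511.9 332.8]
 [ 98.  -68.   18.  426.6 488.5]
 [-98.  -68.   18.    4.6 416. ]
 [ 87.  -60.   28.  407.3 454.8]
 [-87.  -60.   28.   32.9 391.7]]
```

View pics/m4.png

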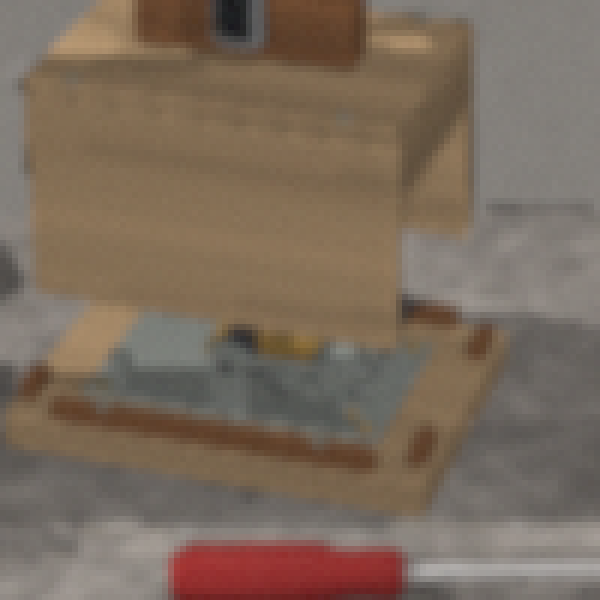

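The cover's near roof corners at (28,77) and (402,128) and its foot corners at (37,290) and (402,345) match the prediction to within 1 mm or so. The board's corners at (430,487) and (510,335) agree too. I'll lower gently.

Units first: shifts go in units of 50 mm and turns go in units of 0.1 rad. So 0.041 m is 0.82, 0.036 m is 0.72, -0.005 rad is -0.05.

```bash

python3 nudge.py '[0,-0.012,0.16,0,0,-0.05,0,-0.012,0.36,0,0,-0.05,0,-0.012,0.56,0,0,-0.05,0,-0.012,0.72,0,0,-0.05,0,-0.012,0.82,0,0,-0.05]'
python3 nudge.py '[0,0,0.03,0,0,0,0,0,0.06,0,0,0,0,0,0.06,0,0,0]'
python3 nudge.py '[0,0,0.03,0,0,0,0,0,0.06,0,0,0,0,0,0.06,0,0,0]'
python3 -c "
from lib import *
delta([.5427,.041,.13],2.8046)"
```

```text
clock: 15.5
position: [0.5418, 0.041, 0.1442]
orientation: [-3.141, -0.002, 2.806]
contact_force: [0.0, 0.8, -4.7]
width: 0.0226
gripper_force: 61.9
clock: 15.75
position: [0.5429, 0.0412, 0.1428]
orientation: [-3.142, -0.0, 2.806]
contact_force: [0.2, 0.3, -3.4]
width: 0.0226
gripper_force: 61.9
clock: 16.0
position: [0.5429, 0.0412, 0.1401]
orientation: [3.142, 0.0, 2.806]
contact_force: [-0.1, 0.2, -4.4]
width: 0.0229
gripper_force: 61.9
t16.00 pos [0.5429 0.0412 0.1401] rpy [3.142 0.    2.806] F [-0.1  0.2 -4.4] w0.0229 
 delta [ 0.0002 -0.0002  0.0101] [0.    0.    0.001] len 0.010 q7 1.07
```

```bash

python3 nudge.py '[0,0,0.03,0,0,0,0,0,0.06,0,0,0,0,0,0.06,0,0,0]'
python3 nudge.py '[0,0,0.03,0,0,0,0,0,0.06,0,0,0,0,0,0.06,0,0,0]'
```

```text
clock: 16.25
position: [0.5427, 0.0411, 0.1368]
orientation: [-3.141, -0.0, 2.806]
contact_force: [-1.1, -0.2, -3.9]
width: 0.0231
gripper_force: 61.9
clock: 16.5
position: [0.5427, 0.0411, 0.1337]
orientation: [-3.141, -0.001, 2.806]
contact_force: [0.4, -0.2, -4.2]
width: 0.0226
gripper_force: 61.9
```

```bash

python3 nudge.py '[0,0,0.02,0,0,0,0,0,0.04,0,0,0,0,0,0.04,0,0,0]'
python3 nudge.py '[0,0,0.01,0,0,0,0,0,0.02,0,0,0,0,0,0.02,0,0,0]'
python3 nudge.py '[0,0,0.01,0,0,0,0,0,0.02,0,0,0,0,0,0.02,0,0,0]'
```

```text
clock: 16.75
position: [0.5428, 0.0412, 0.1319]
orientation: [-3.141, -0.0, 2.806]
contact_force: [0.1, 0.2, -4.4]
width: 0.0227
gripper_force: 61.9
clock: 17.0
position: [0.5428, 0.0412, 0.131]
orientation: [-3.142, -0.0, 2.806]
contact_force: [-0.1, -1.2, -4.2]
width: 0.0226
gripper_force: 61.9
clock: 17.25
position: [0.5429, 0.0411, 0.1304]
orientation: [-3.142, 0.0, 2.806]
contact_force: [-2.0, -0.7, -1.0]
width: 0.0232
gripper_force: 62.3
```

Contact came at 0.1304 m, which is the board height and not the batten tops. I'll settle it and release.

```bash

python3 nudge.py '[0,0,0.008,0,0,0,0,0,0.016,0,0,0,0,0,0.016,0,0,0]'
python3 nudge.py '[0,0,0,0,0,0,0,0,0,0,0,0,0,0,0,0,0,0,0,0,0,0,0,0]' 0.045
python3 nudge.py '[0,0,-0.08,0,0,0,0,0,-0.24,0,0,0,0,0,-0.5,0,0,0,0,0,-0.8,0,0,0,0,0,-1.2,0,0,0]'
python3 nudge.py '[0,0,-0.6,0,0,0,0,0,-1.2,0,0,0,0,0,-1.8,0,0,0,0,0,-2.4,0,0,0,0,0,-2.4,0,0,0]'
python3 - <<'E'
from lib import *
delta([.5427,.041,.3],2.8046)
s=bot.read_camera("side")[:,:,::-1]
cv2.imwrite("pics/side5.png",s)
cv2.imwrite("pics/m5.png",cv2.resize(s[160:260,215:315],None,fx=6,fy=6,interpolation=3))
P=[BD[0],BD[1],.018,BD[3]]
L=[[sx*.083,sy*.056,z] for z in(.104,0) for sx in(1,-1) for sy in(1,-1)]
print(np.c_[np.array(L)*1000,(proj("side",place(L,P))-[215,160])*6+2.5].round(1))
E
```

```text
clock: 17.5
position: [0.5428, 0.0409, 0.1303]
orientation: [-3.141, 0.0, 2.805]
contact_force: [-4.9, -1.1, 7.1]
width: 0.0228
gripper_force: 63.3
clock: 17.83
position: [0.5432, 0.0413, 0.1293]
orientation: [3.141, 0.0, 2.806]
contact_force: [-0.4, 0.3, -0.9]
width: 0.0456
gripper_force: 0.0
clock: 18.25
position: [0.5422, 0.0411, 0.1896]
orientation: [-3.141, -0.002, 2.806]
contact_force: [0.9, -0.0, -1.1]
width: 0.0446
gripper_force: 0.0
clock: 18.67
position: [0.5465, 0.0417, 0.317]
orientation: [3.136, 0.011, 2.806]
contact_force: [-0.0, -0.6, 0.4]
width: 0.0452
gripper_force: 0.0
t18.67 pos [0.5465 0.0417 0.317 ] rpy [3.136 0.011 2.806] F [-0.  -0.6  0.4] w0.0452 
 delta [ 0.0035 -0.0019  0.0169] [0.005 0.011 0.001] len 0.017 q7 1.09
[[ 83.   56.  104.  475.5  48.9]
 [ 83.  -56.  104.  400.4 166.5]
 [-83.   56.  104.  128.    2.5]
 [-83.  -56.  104.   30.8 112.1]
 [ 83.   56.    0.  473.4 250.6]
 [ 83.  -56.    0.  401.3 378. ]
 [-83.   56.    0.  138.8 198.8]
 [-83.  -56.    0.   46.2 317.6]]
```

View pics/m5.png

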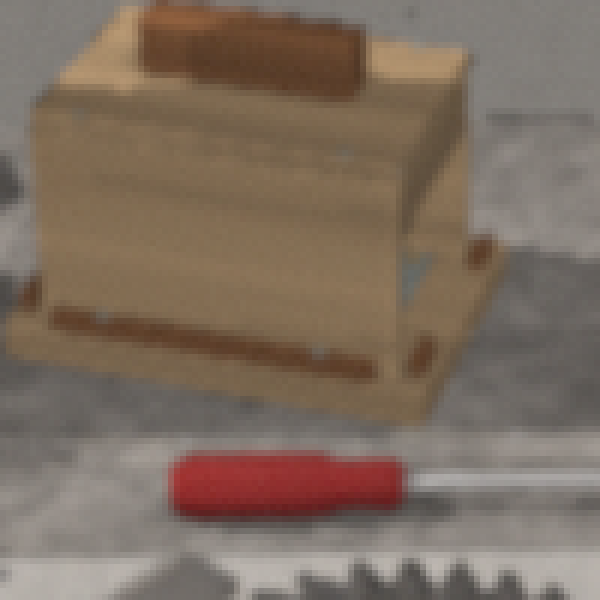

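The cover sits flat and inside the battens and end stops. Its roof corners at (37,107), (400,163) and (468,52) match the seated pose. The robot is clear, so I'll hand in.

```bash
python3 nudge.py '[0,0,0,0,0,0,0,0,0,0,0,0,0,0,0,0,0,0]'; python3 -c "
from cell import bot
print(bot.job_done())"
```

```text
clock: 18.97
position: [0.542, 0.0411, 0.308]
orientation: [-3.141, -0.002, 2.806]
contact_force: [-0.2, -0.1, -0.5]
width: 0.0451
gripper_force: 0.0
the job is handed in; nothing more can be done
None
```

The trap is set, with the bar hooked under the catch, and the cover stands flat over it inside the battens and stops. I handed the job in at 19 s with no sign of a snap; the hand-in returned no verdict.

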